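# Put the spice jar away in the door rack

### The job

Pull the little spice cupboard's door open against its roller catch, stand the spice jar that was left on the worktop upright in the empty bay of the rack on the inside of the door, then push the door fully home so that the catch snaps and holds it shut. Both jars must end up standing in the rack, and nothing else on the worktop should be knocked about.

Things in the scene. Friction and masses are not known exactly. Their poses are not given: they have to be found in the camera images.
- cupboard: Small countertop spice cupboard of brown wood, fixed to the worktop, 270 wide (its y), 170 deep (its x), 165 high; origin at the centre of its underside on the worktop, z up, its front faces its own -x. Its single door covers the whole front.
- spice_door (a joint): Door angle in rad: 0 shut, growing as it swings out toward the robot, stop at 1.8. Upright hinge at the front's -y edge (right, seen from the front). A sprung roller catch acts below 0.08 rad: it holds the shut door with about 9 N at the handle and resists closing as much, until past 0.035 rad it pulls the door home. Beyond it slight friction (0.06 N m) leaves the door where it is let go.
- door_handle (a point): Middle of the door's level brass bar handle: 110 mm long, 10 thick, axis 142 mm above the worktop (cupboard top 165), 42 mm out from the door's face. Between bar and face is a clear gap 37 mm wide, 82 mm long between the two posts, that fingers enter from above. Moves with the door; y along the bar from hinge to free edge, -x straight out of the door, z up.
- door_hinge (a point): Point on the door's upright hinge axis at the handle's height; its axes turn with the door like the handle's. In them the handle's middle lies at x -58, y 195 mm, the door's outer face at x -16, its inner face at x -1, its free edge at y 269.
- empty_bay (a point): Centre of the floor of the empty rack bay inside the door, next to the free edge, 26 mm above the worktop; at x 31, y 170 mm in the hinge's axes, same axes, moves with the door. The bay is open above, 86 mm long (y), 64 deep (x); its walls rise 38 mm above its floor on three sides, the fourth is the door's inner face, whose top is 161 mm above the worktop.
- filled_bay (a point): Centre of the floor of the other bay, 92 mm nearer to the hinge, same size, where the rack jar stands.
- spice_jar: Round glass spice jar with a green cap that stands on the worktop, 46 mm in diameter, 106 mm high, about 0.08 to 0.18 kg; origin at the centre of its underside, z up its axis.
- rack_jar: A spice jar of the same size, already in the bay near the hinge, hidden while the door is shut; origin at the centre of its underside, z up its axis.
- jigger: Hourglass bar measure, 47 mm in diameter, 100 mm high, on the worktop; bystander. Origin at the centre of its underside.
- salt_box: Round wooden salt box, 91 mm in diameter, 80 mm high; bystander. Origin at the centre of its underside.
- mug: Mug, 87 x 117 mm with its handle, 91 mm high; bystander. Origin at the centre of its underside.
- timer: Round kitchen timer, 69 mm in diameter, 42 mm high; bystander. Origin at the centre of its underside.
Not all that is in view belongs to the job. Leave any orange or pink look-alike of the spice_jar alone.

How it is judged (in metres and radians):
On the way, in this order (a step that is already met when the one before it is completed fails the run):
1. the door has been pulled open through its catch (past 0.5 rad) (value of joint spice_door above 0.5 rad), for 0.2 s.
2. the spice jar stands upright in the empty bay and has been let go, with the door still open (x of spice_jar in the frame of empty_bay between -0.025 and 0.025 m and y of spice_jar in the frame of empty_bay between -0.035 and 0.035 m and z of spice_jar in the frame of empty_bay between -0.005 and 0.008 m and angle between spice_jar's own z axis and vertical below 0.15 rad and contact force between the fingers and spice_jar below 0.1 N and value of joint spice_door above 0.15 rad), for 0.2 s.
At the end, for the whole second after the job is handed in: The door is shut and at rest in its catch (under 0.015 rad); the spice jar stands in the bay that was empty, upright within 0.15 rad, on the bay's floor (within 8 mm), at rest; the other jar still stands upright within 0.15 rad on the floor of its own bay (value of joint spice_door below 0.015 rad and velocity of joint spice_door between -0.05 and 0.05 rad/s and x of spice_jar in the frame of empty_bay between -0.025 and 0.025 m and y of spice_jar in the frame of empty_bay between -0.035 and 0.035 m and z of spice_jar in the frame of empty_bay between -0.005 and 0.008 m and angle between each of spice_jar, rack_jar's own z axis and vertical below 0.15 rad and linear speed of spice_jar below 0.02 m/s and z of rack_jar in the frame of filled_bay between -0.005 and 0.008 m and horizontal distance between rack_jar and filled_bay below 0.04 m); the robot touches nothing.
It fails at once if the jigger, salt box, mug or timer is shifted by more than 40 mm or tipped over (distance of any of jigger, salt_box, mug, timer from where it was at the start of the episode above 0.04 m or angle between any of jigger, salt_box, mug's own z axis and vertical above 0.5 rad).
It also fails if it takes over 72 s, if anything falls off the work surface, if the arm or the gripper's body presses on something with over 40 N, if the wrist force passes 120 N, or if a joint passes its speed limit or range.

### The arm

A 6-joint arm with a two-finger parallel gripper is mounted at the origin on a cart in front of the work surface, level with it; the furniture and walls round the work are solid. World frame = base frame: x ahead of the robot, y to its left, z up, the work surface at z = 0. Lengths are in m, angles in degrees, forces in N, time in s.
With the tool pointing down it reaches from about 0.25 to 0.725 m from the base axis. Payload 9.7 kg.
Tool frame: the origin (TCP) lies at the very end of the fingers, on their centre line; the grasp point (between the pads) lies 19 mm behind it; z points along the fingers, y is the direction in which the jaws open and shut (so a half turn about z gives the same grasp; the last joint's range is limited). The gripper opens to 85 mm and grips with 20 to 120 N. Pads are 22 mm wide; open, the fingers measure 114 mm over their backs; the gripper's body (76 mm by 85 mm) begins 54 mm behind the grasp point. The pads swing forward as they close: fully open they stand 13 mm farther back than shut.
Start: joints at [69.901, 4.979, 10.078, 95.1, 0, 90], TCP at [0.189, 0.517, 0.231] pointing down, gripper open.
Joint ranges: [-179.16, 179.16], [-48.56, 103.87], [-65.8, 70.77], [-126.05, 130.52], [-82.76, 87.17], [-180, 180]. Speed limits (degrees/s): [127.2, 127.2, 147.25, 180, 180, 180].

### API

Orientations are given as [roll, pitch, yaw] about the fixed x, y, z axes, in that order (R = Rz(yaw) Ry(pitch) Rx(roll)).
In Python, from workcell import bot, camera, ticket gives the robot as it stands.
- The arm moves only by the shell command python3 -m jog 'ROWS' [FORCE]. ROWS is a JSON object of lists of equal length, an entry for each row: "turn": the turn, a rotation vector about the world's x, y, z each as a share of 8 degrees, from -1 to 1, a list of three; "delta_pos": the shift along the world's x, y, z each as a share of 50 mm, from -1 to 1, a list of three; "hand": the opening, from -1 (shut) to 1 (fully open). A call has exactly 10 rows; each row shifts and turns the commanded pose from where the row before left it; what a row does not reach is not made up. A row lasts 1/10 s, in which the tool goes at most 50 mm and 8.59 degrees, less where a joint would pass 70% of its speed; a pose out of reach is approached as far as the arm can. A call with a number of a shift or a turn outside -1 to 1 is refused whole. A call with a gripper value outside its range is refused whole. The fingers move at their own pace and stop on an object; FORCE is the grip in N (left out, the last holds). Time passes only in rows, so rows that do not move let the fingers close, or fill a call up. It gives the time, the measured TCP pose, the force and the opening at its end, in the units of the state.
- bot.get_obs(): the state, without advancing time (a new reading comes with each control period).
- camera(name): name is "side" or "top" or "wrist"; returns a dict with "frame" (480x640x3 uint8, red, green, blue), "range_z" (480x640 float32, m along the optical axis (not along the pixel's ray), 0 where there is no reading), "fx", "fy", "cx", "cy" (pixels), "extrinsics" (4x4, takes a point from world to camera coordinates); the wrist camera has in their place "mount" (4x4, takes a point from camera to tool coordinates, whose origin is the TCP and whose axes are the flange's). Camera axes: x right, y up, looking along -z (the intrinsics and any distortion apply to the point x, -y, -z); pixel columns grow to the right and rows downward; lengths in m; the calibration is good to about 2 mm. A picture is of the moment at which its call begins: read the wrist's pose just before it.
- ticket.job_done(): hands the job in, once; it reports no verdict.
The state is a dict: "time": time; "q": joint angles; "qd": joint speeds; "joint_efforts": joint torques, N m; "ee_pos": TCP position; "tcp_rot": TCP orientation; "wrist_force": force on the tool from outside, world axes, zero at the start; "torque": the same for the moment, N m; "opening": finger opening in m.
Only numpy, scipy, OpenCV 4.12 (cv2) and the standard library are available. Lean on these libraries where they do the work, as an engineer would, in place of code of your own. Each camera call takes 0.05 s, during which the arm holds its last target.

## Working session

There is one attempt and no reset: what is moved stays moved. The work goes in short steps, Python scripts to look and compute and a shell command to move; the robot and the scene stay as the last step left them, time stands still between calls to the robot, and variables do not carry over. Pictures are saved under pics/ and viewed, and the job is handed in when it is done.

```bash
mkdir -p pics; ls; cat > h.py <<'E'
import numpy as np, cv2
from workcell import bot, camera, ticket
def snap(name,fn):
    o=bot.get_obs(); c=camera(name); cv2.imwrite('pics/'+fn+'.png',c['frame'][:,:,::-1])
    np.savez('pics/'+fn+'.npz',**{k:v for k,v in c.items()},ee=o['ee_pos'],rot=o['tcp_rot'])
    return c
def w(c,u,v,z=None):
    """pixel->world; by depth, or on plane z"""
    if 'extrinsics' in c: T=np.linalg.inv(c['extrinsics'])
    else:
        from scipy.spatial.transform import Rotation as R
        T=np.eye(4);T[:3,:3]=R.from_euler('xyz',c['rot'],degrees=True).as_matrix();T[:3,3]=c['ee'];T=T@c['mount']
    d=np.array([(u-c['cx'])/c['fx'],-(v-c['cy'])/c['fy'],-1.])
    if z is None: r=c['range_z'][int(v),int(u)]
    else: r=(z-T[2,3])/(T[:3,:3]@d)[2]
    return T[:3,:3]@(d*r)+T[:3,3]
def load(fn): return dict(np.load('pics/'+fn+'.npz'))
E
python3 - <<'E'
from h import *
for n in('side','top','wrist'):
    c=snap(n,n+'0'); print(n,{k:v for k,v in c.items() if k not in('frame','range_z')})
print(bot.get_obs())
E
```

```text
pics
side {'fx': 440.3213092563986, 'fy': 440.3213092563986, 'cx': 315.17149328771586, 'cy': 239.09029156565575, 'extrinsics': array([[ 0.59050866, -0.80699872,  0.00725163, -0.28343029],
       [ 0.41638832,  0.31235822,  0.85384607, -0.3007818 ],
       [-0.69131779, -0.501184  ,  0.52047508, -0.95216099],
       [ 0.        ,  0.        ,  0.        ,  1.        ]])}
top {'fx': 615.0716931121974, 'fy': 615.0716931121974, 'cx': 316.439691721782, 'cy': 237.6403724142718, 'extrinsics': array([[ 0.04356677, -0.99901421, -0.00851716, -0.00182638],
       [ 0.78798163,  0.02912038,  0.61500971, -0.46538506],
       [-0.61415542, -0.03350535,  0.78847353, -1.6078655 ],
       [ 0.        ,  0.        ,  0.        ,  1.        ]])}
wrist {'fx': 349.47706911124806, 'fy': 349.47706911124806, 'cx': 319.8369872953682, 'cy': 239.48998579891503, 'mount': array([[-6.87387443e-04,  9.62665385e-01,  2.70693340e-01,
         6.80705294e-02],
       [ 9.99999746e-01,  7.12569816e-04,  5.24938138e-06,
         8.60740007e-04],
       [-1.87834506e-04,  2.70693275e-01, -9.62665630e-01,
        -1.42496958e-01],
       [ 0.00000000e+00,  0.00000000e+00,  0.00000000e+00,
         1.00000000e+00]])}
{'time': 0.15, 'q': array([ 6.98996348e+01,  5.00382687e+00,  1.00440400e+01,  9.50967250e+01,
       -5.59115924e-04,  8.99990266e+01]), 'qd': array([-0.08736175, -0.06051456,  0.18936635, -0.05929416,  0.04925399,
       -0.02112032]), 'joint_efforts': array([-1.65058074e-03, -5.20761538e+01,  4.65043044e+01,  1.38920851e-02,
       -5.98560177e-05,  4.08541510e-06]), 'ee_pos': array([0.18896411, 0.5163504 , 0.23073869]), 'tcp_rot': array([-1.79943488e+02,  5.58155614e-04,  1.59900609e+02]), 'wrist_force': array([-0.19104442,  0.018488  , -0.31680461]), 'torque': array([ 0.03964264,  0.00868079, -0.02528595]), 'opening': 0.0857234443971829}
```

View pics/top0.png

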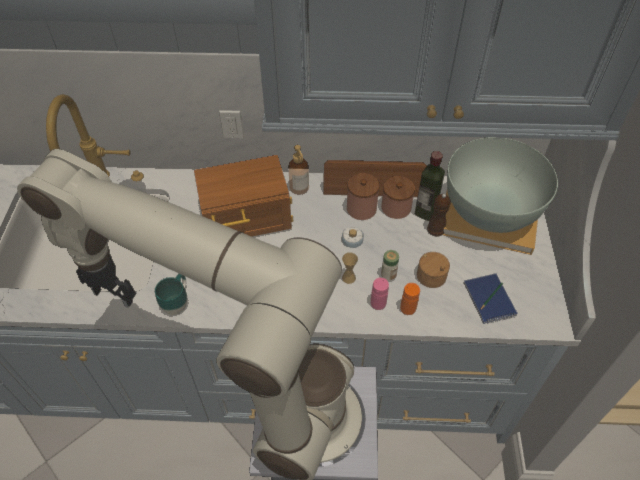

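View pics/side0.png

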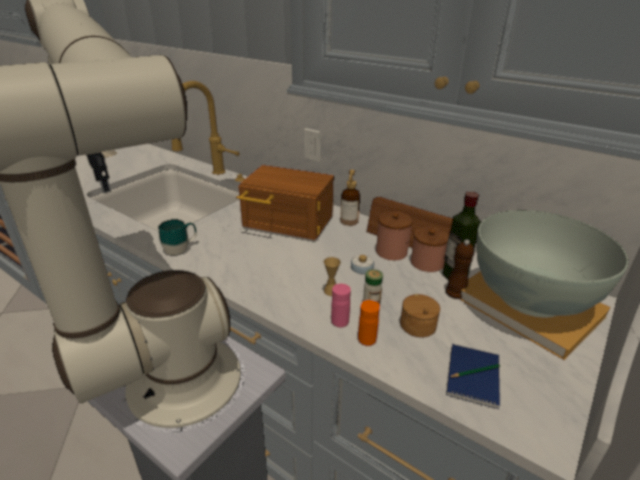

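View pics/wrist0.png

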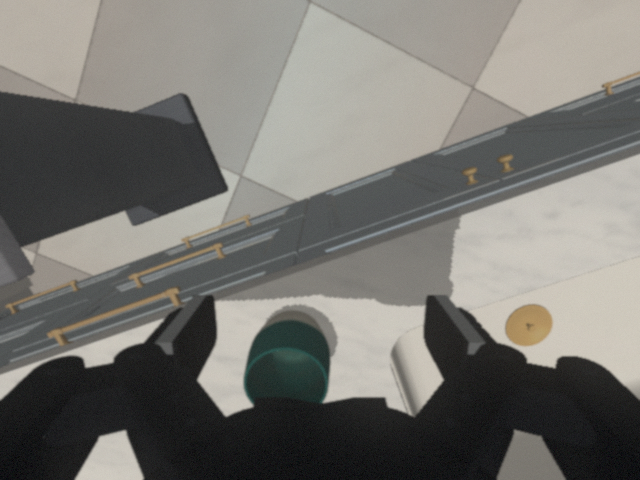

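```bash
python3 - <<'E'
from h import *
a=cv2.imread('pics/top0.png');
cv2.imwrite('pics/top0a.png',cv2.resize(a[145:255,185:305],(780,715)[:2] and (654,600),interpolation=cv2.INTER_CUBIC))
cv2.imwrite('pics/top0b.png',cv2.resize(a[220:320,330:460],(780,600),interpolation=cv2.INTER_CUBIC))
b=cv2.imread('pics/side0.png')
cv2.imwrite('pics/side0a.png',cv2.resize(b[155:245,225:345],(800,600),interpolation=cv2.INTER_CUBIC))
E
```

```text
(no output)
```

View pics/top0a.png

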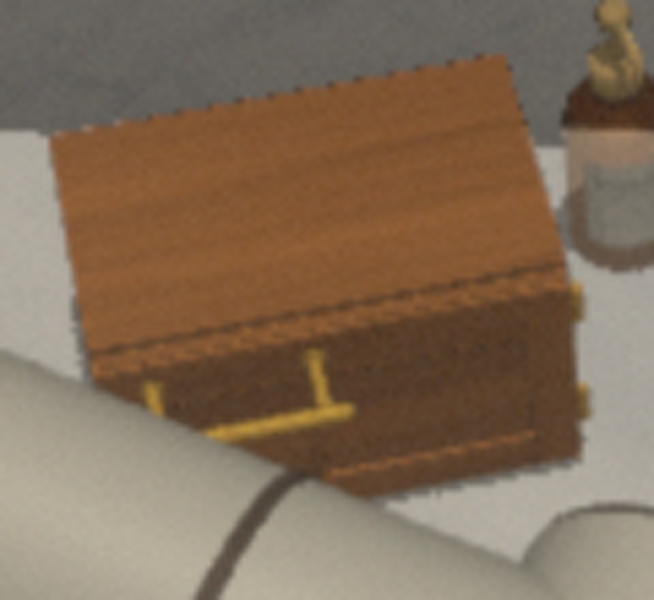

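View pics/top0b.png

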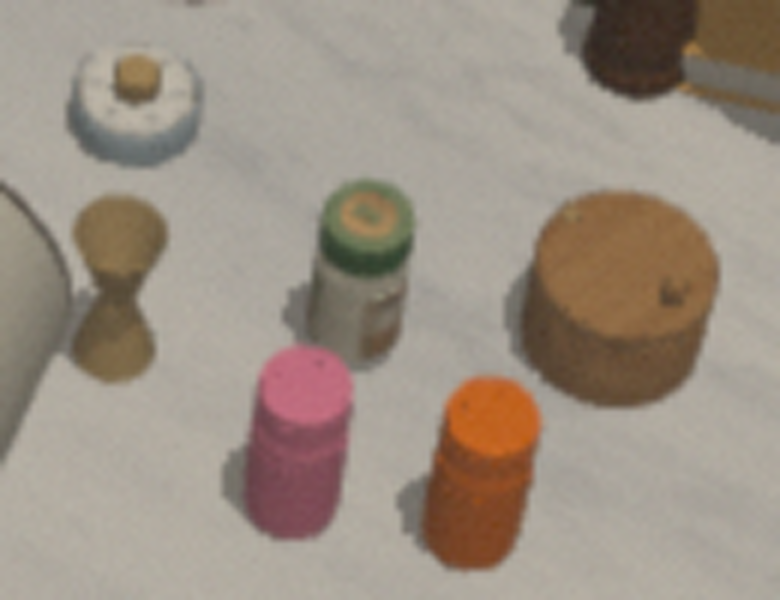

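View pics/side0a.png

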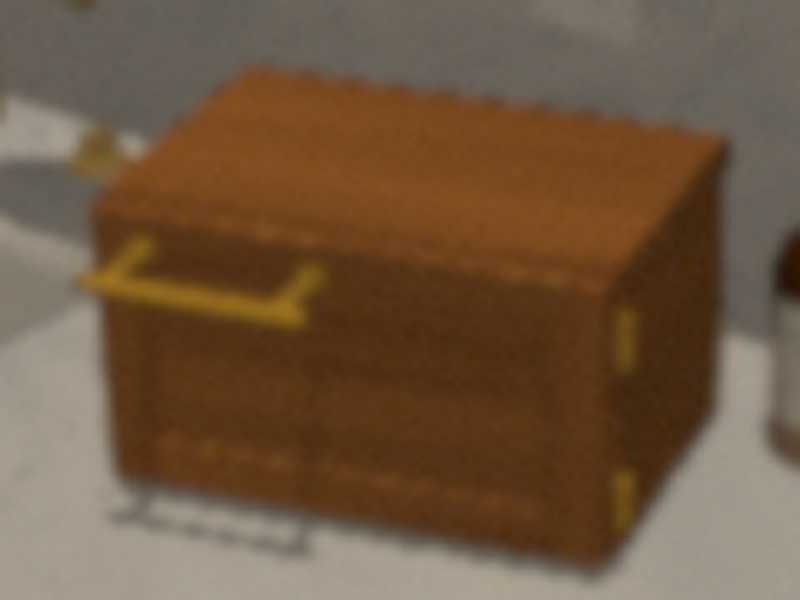

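```bash
python3 - <<'E'
from h import *
np.set_printoptions(precision=4,suppress=True)
t=load('top0');s=load('side0')
for u,v in[(194.2,170.1),(278.2,155.5),(288.7,193.6),(201.9,209.6)]: print('corner',w(t,u,v,.165),w(t,u,v))
for u,v in[(237.75,197),(270.5,202.5)]: print('bar side',w(s,u,v,.142))
for x,y in [(95,210),(610,285),(725,145),(255,70)]: print('side corner',w(s,225+x/6.667,155+y/6.667,.165))
print('bar right end top',w(t,185+350/5.45,145+411/5.45,.142))
for n,x,y,z in[('jar',369,215,.106),('pink',305,385,.106),('orange',493,418,.106),('jig',120,232,.1),('salt',628,262,.08),('timer',137,100,.035)]:
    print(n,w(t,330+x/6,220+y/6,z))
print('mug side',w(s,173,228,.091)); print('mug', w(t,172,287,.091))
E
```

```text
corner [0.7157 0.4121 0.165 ] [0.7179 0.4129 0.1627]
corner [0.7897 0.1537 0.165 ] [0.8829 0.1666 0.0732]
corner [0.6274 0.1084 0.165 ] [0.6269 0.1083 0.1656]
corner [0.5543 0.3621 0.165 ] [0.5565 0.3629 0.1624]
bar side [0.5073 0.3244 0.142 ]
bar side [0.5403 0.2164 0.142 ]
side corner [0.5321 0.3396 0.165 ]
side corner [0.6146 0.095  0.165 ]
side corner [0.7788 0.1429 0.165 ]
side corner [0.7106 0.3977 0.165 ]
bar right end top [0.5368 0.2209 0.142 ]
jar [ 0.4481 -0.2022  0.106 ]
pink [ 0.3478 -0.1691  0.106 ]
orange [ 0.3327 -0.2562  0.106 ]
jig [ 0.4377 -0.0816  0.1   ]
salt [ 0.4434 -0.3307  0.08  ]
timer [ 0.5705 -0.0914  0.035 ]
mug side [0.3108 0.4066 0.091 ]
mug [0.3257 0.423  0.091 ]
```

```bash
python3 -m jog '{"delta_pos":[[0.3,-0.2,0.3],[0.65,-0.5,0.3],[0.7,-0.5,0.2],[0.7,-0.5,0],[0.7,-0.55,0],[0.7,-0.55,0],[0.7,-0.55,0],[0.7,-0.55,0],[0.7,-0.55,0],[0.65,-0.5,0]],"turn":[[0,0,-0.3],[0,0,-0.7],[0,0,-0.72],[0,0,-0.72],[0,0,-0.72],[0,0,-0.72],[0,0,-0.72],[0,0,-0.72],[0,0,-0.72],[0,0,-0.71]],"hand":[1,1,1,1,-0.23,-0.23,-0.23,-0.23,-0.23,-0.23]}'; python3 - <<'E'
from h import *
snap('wrist','wrist1');snap('top','top1');o=bot.get_obs();print(o['ee_pos'],o['tcp_rot'],o['opening'],o['q'])
E
```

```text
time: 1.15
ee_pos: [0.5153, 0.2674, 0.2711]
tcp_rot: [-180.0, 0.0, 105.6]
wrist_force: [-0.5, 0.7, -0.3]
opening: 0.033
[0.5169232  0.2659644  0.26997092] [-1.79933270e+02  6.60124291e-02  1.05465656e+02] 0.03298326147078314 [ 2.72514681e+01  1.06246392e+01  2.07077963e+01  1.00161964e+02
 -5.09908157e-02  1.01785885e+02]
```

View pics/wrist1.png

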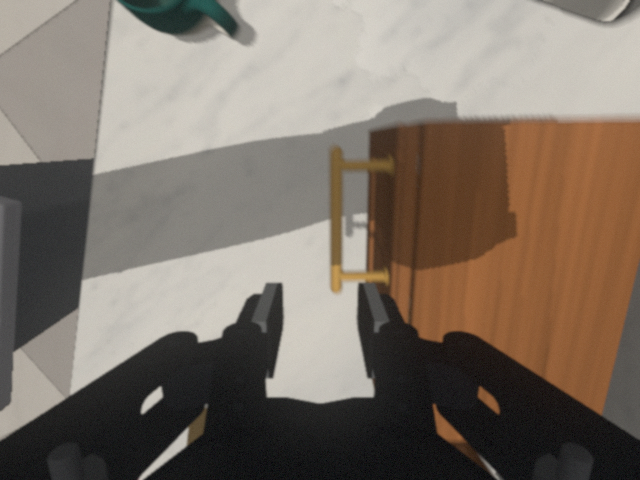

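View pics/top1.png

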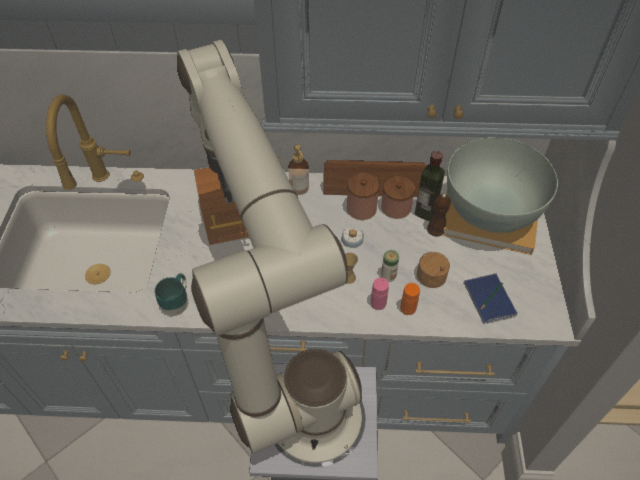

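Wrist view: the brass bar runs from about (336,148) to (336,290), its posts go to the face at x≈370–390, and the door is parallel to the image columns. Measure the bar.

```bash
python3 - <<'E'
from h import *
np.set_printoptions(precision=4,suppress=True)
c=load('wrist1')
a=w(c,336.5,149,.142);b=w(c,336,290,.142);print(a,b,(a+b)/2,np.linalg.norm(a-b),np.degrees(np.arctan2(-(a-b)[0],(a-b)[1])))
for v in(200,215,230):print(w(c,336,v))
print('free corner top',w(c,369,131,.161),w(c,392,131,.161))
m=(a+b)/2
for th in (15.5,16,16.5):
    t=np.radians(th);x=np.array([np.cos(t),np.sin(t)]);y=np.array([-x[1],x[0]]);print(th,'hinge',m[:2]+.058*x-.195*y,'edge',m[:2]+.058*x+.074*y-.016*x)
E
```

```text
[0.5112 0.332  0.142 ] [0.5431 0.2217 0.142 ] [0.5272 0.2768 0.142 ] 0.1148677184388641 16.127747109317674
[0.5212 0.2957 0.1476]
[0.5246 0.2842 0.1464]
[0.5279 0.2728 0.147 ]
free corner top [0.5285 0.3497 0.161 ] [0.5438 0.354  0.161 ]
15.5 hinge [0.6352 0.1044] edge [0.5479 0.3594]
16 hinge [0.6367 0.1054] edge [0.5471 0.3596]
16.5 hinge [0.6382 0.1064] edge [0.5464 0.3597]
```

```bash
python3 -m jog '{"delta_pos":[[0.2,0.18,0],[0,0,-0.4],[0,0,-0.5],[0,0,-0.5],[0,0,-0.5],[0,0,-0.5],[0,0,-0.5],[0,0,0],[0,0,0],[0,0,0]],"turn":[[0,0,0.05],[0,0,0],[0,0,0],[0,0,0],[0,0,0],[0,0,0],[0,0,0],[0,0,0],[0,0,0],[0,0,0]],"hand":[-0.23,-0.23,-0.23,-0.23,-0.23,-0.23,-0.23,-0.23,-1,-1]}' 50; python3 - <<'E'
from h import *
snap('wrist','wrist2');o=bot.get_obs();print(o['ee_pos'],o['tcp_rot'],o['opening'],o['wrist_force'])
E
```

```text
time: 2.25
ee_pos: [0.5241, 0.2784, 0.1279]
tcp_rot: [179.9, -0.0, 106.3]
wrist_force: [-1.1, 0.4, -2.0]
opening: 0.0081
[0.52415287 0.27840016 0.12788679] [ 1.79924798e+02 -3.31467743e-02  1.06323552e+02] 0.007807502517263237 [-2.74283089  0.61523927  1.03315234]
```

View pics/wrist2.png

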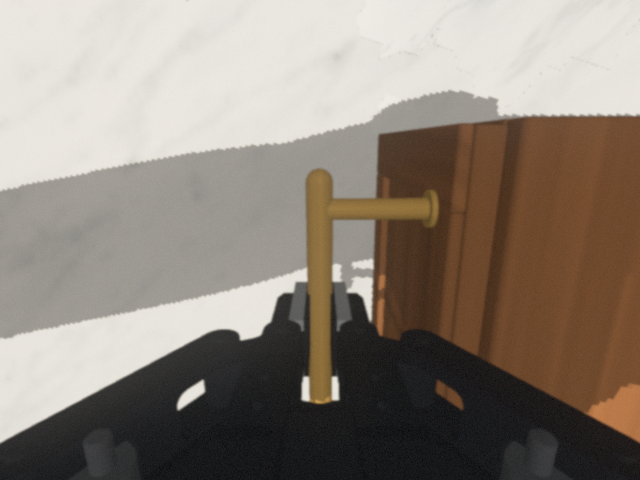

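```bash
python3 - <<'E'
import numpy as np
f=lambda p:(lambda t:np.array([-.058*np.cos(t)-.195*np.sin(t),-.058*np.sin(t)+.195*np.cos(t)]))(np.radians(16.2+p))
P=[0,1,3,6,10,14,18,22,26,30,34,38,42,46,50,54,57.5,60,61,61,61]
for a,b in zip(P,P[1:]):print(a,b,np.round((f(b)-f(a))/.05,3),(b-a)/8)
E
```

```text
0 1 [-0.059 -0.039] 0.125
1 3 [-0.117 -0.081] 0.25
3 6 [-0.17  -0.129] 0.375
6 10 [-0.215 -0.185] 0.5
10 14 [-0.202 -0.2  ] 0.5
14 18 [-0.187 -0.214] 0.5
18 22 [-0.172 -0.226] 0.5
22 26 [-0.156 -0.238] 0.5
26 30 [-0.139 -0.248] 0.5
30 34 [-0.121 -0.257] 0.5
34 38 [-0.103 -0.265] 0.5
38 42 [-0.084 -0.271] 0.5
42 46 [-0.065 -0.276] 0.5
46 50 [-0.046 -0.28 ] 0.5
50 54 [-0.026 -0.283] 0.5
54 57.5 [-0.006 -0.248] 0.4375
57.5 60 [ 0.005 -0.177] 0.3125
60 61 [ 0.004 -0.071] 0.125
61 61 [0. 0.] 0.0
61 61 [0. 0.] 0.0
```

```bash
python3 -m jog '{"delta_pos":[[-0.06,-0.04,0],[-0.12,-0.08,0],[-0.17,-0.13,0],[-0.215,-0.185,0],[-0.2,-0.2,0],[-0.19,-0.21,0],[-0.17,-0.23,0],[-0.155,-0.24,0],[-0.14,-0.25,0],[-0.12,-0.255,0]],"turn":[[0,0,0.125],[0,0,0.25],[0,0,0.375],[0,0,0.5],[0,0,0.5],[0,0,0.5],[0,0,0.5],[0,0,0.5],[0,0,0.5],[0,0,0.5]],"hand":[-1,-1,-1,-1,-1,-1,-1,-1,-1,-1]}'; python3 - <<'E'
from h import *
o=bot.get_obs();print(o['ee_pos'],o['tcp_rot'],o['opening'],o['wrist_force'],o['torque'])
E
```

```text
time: 3.3
ee_pos: [0.4476, 0.1867, 0.1278]
tcp_rot: [179.8, 0.1, 140.5]
wrist_force: [4.0, -1.4, 1.1]
opening: 0.0081
[0.44760479 0.18671936 0.12784521] [1.79847487e+02 1.13118063e-01 1.40494670e+02] 0.008137922403828006 [ 3.99304837 -1.44331161  1.13644799] [-0.25442347 -0.79597273 -0.03792414]
```

```bash
python3 -m jog '{"delta_pos":[[-0.1,-0.265,0],[-0.085,-0.27,0],[-0.065,-0.275,0],[-0.045,-0.28,0],[-0.025,-0.28,0],[0,-0.25,0],[0,-0.18,0],[0,-0.07,0],[0,0,0],[0,0,0]],"turn":[[0,0,0.5],[0,0,0.5],[0,0,0.5],[0,0,0.5],[0,0,0.5],[0,0,0.4375],[0,0,0.3],[0,0,0.125],[0,0,0],[0,0,0]],"hand":[-1,-1,-1,-1,-1,-1,-1,-1,-1,-1]}'; python3 - <<'E'
from h import *
o=bot.get_obs();print(o['ee_pos'],o['tcp_rot'],o['opening'],o['wrist_force'],o['torque'])
snap('wrist','wrist3')
E
```

```text
time: 4.3
ee_pos: [0.4321, 0.0938, 0.1278]
tcp_rot: [179.9, 0.2, 167.1]
wrist_force: [3.1, 0.5, 7.2]
opening: 0.0079
[0.43210429 0.09381764 0.12781862] [179.92488691   0.18351784 167.13884004] 0.007867973964483159 [3.08399822 0.51975145 7.23189211] [-0.00995002 -0.55944084 -0.03868212]
```

View pics/wrist3.png

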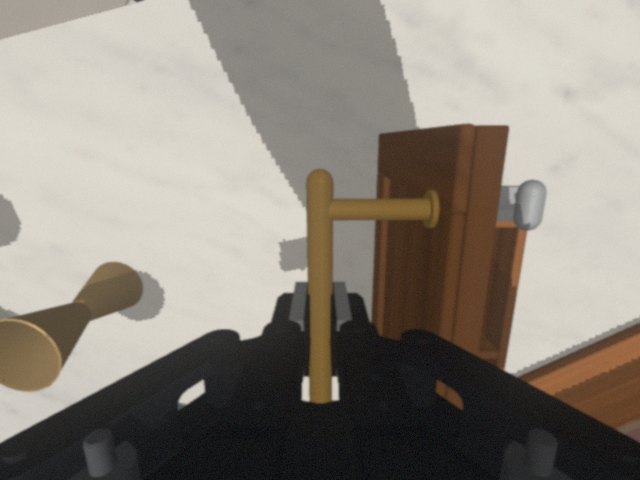

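```bash
python3 -m jog '{"delta_pos":[[0,0,0],[0,0,0],[0,0,0],[0,0,0.3],[0,0,0.6],[0,0,0.8],[0,0,0.8],[0,0,0.8],[0,0,0.5],[0,0,0]],"turn":[[0,0,0],[0,0,0],[0,0,0],[0,0,0],[0,0,0],[0,0,0],[0,0,-0.5],[0,0,-1],[0,0,-1],[0,0,-1]],"hand":[-0.23,-0.23,-0.23,-0.23,-0.23,-0.23,-0.23,-0.23,-0.23,-0.23]}'; python3 -m jog '{"delta_pos":[[0,-0.2,0],[0,-0.6,0],[0,-0.9,0],[0,-0.9,0],[0,-0.9,0],[0.1,-0.9,0],[0.1,-0.8,0],[0.1,-0.6,0],[0,-0.1,0],[0,0,0]],"turn":[[0,0,-1],[0,0,-1],[0,0,-1],[0,0,-1],[0,0,-1],[0,0,-1],[0,0,-0.9],[0,0,-0.6],[0,0,0],[0,0,0]],"hand":[1,1,1,1,1,1,1,1,1,1]}';  python3 - <<'E'
from h import *
o=bot.get_obs();print(o['ee_pos'],o['tcp_rot'],o['opening'],o['q'])
snap('wrist','wrist4');snap('top','top4');snap('side','side4')
E
```

```text
time: 5.35
ee_pos: [0.4315, 0.0936, 0.3209]
tcp_rot: [179.7, 0.2, 138.9]
wrist_force: [0.1, 0.2, -0.6]
opening: 0.033
time: 6.35
ee_pos: [0.4458, -0.202, 0.3166]
tcp_rot: [-180.0, -0.0, 79.2]
wrist_force: [-0.6, 0.3, 0.6]
opening: 0.0852
[ 0.44577926 -0.20203708  0.31662649] [-1.79973991e+02 -1.54106501e-02  7.91639475e+01] 0.08522534075007465 [-2.43862665e+01 -4.44739324e-01  1.41705109e+01  1.04644146e+02
  8.88777236e-03  7.64497803e+01]
```

View pics/wrist4.png

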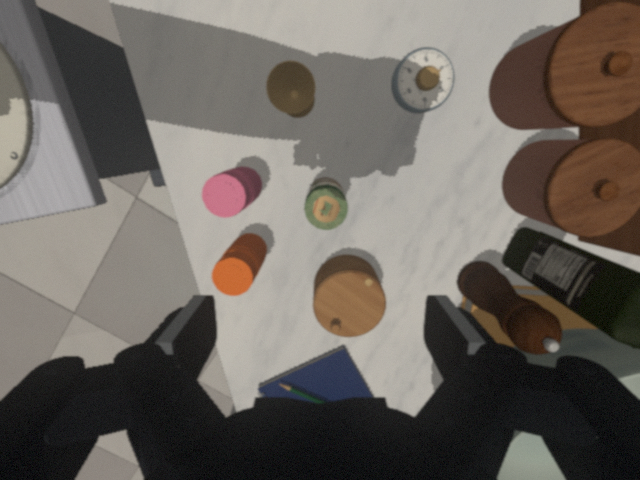

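View pics/top4.png

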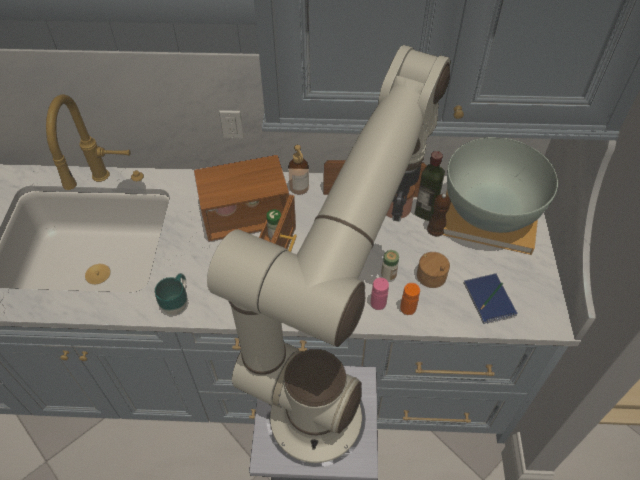

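View pics/side4.png

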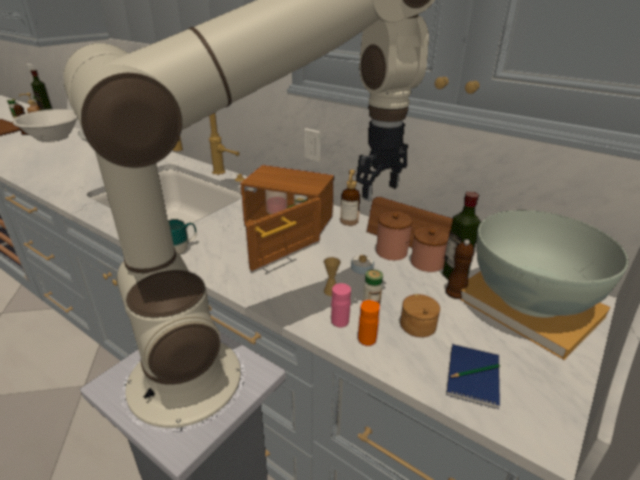

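Door stands open about 60°. Candidates in the wrist view: green cap with glass body (327,205), pink (226,194), orange (235,275). The green-capped one is the spice jar; confirm in a crop and measure it.

```bash
python3 - <<'E'
from h import *
np.set_printoptions(precision=4,suppress=True)
c=load('wrist4');t=load('top4');s=load('side4')
a=c['frame'][160:310,190:390,::-1];cv2.imwrite('pics/w4c.png',cv2.resize(a,(800,600),interpolation=cv2.INTER_CUBIC))
for n,u,v,z in[('jar',327,207,.106),('pink',226,194,.106),('jig',292,87,.1),('salt',349,304,.08)]: print(n,w(c,u,v,z),w(c,u,v))
E
```

```text
jar [ 0.4544 -0.1989  0.106 ] [ 0.4544 -0.1989  0.1062]
pink [ 0.3563 -0.1665  0.106 ] [ 0.3562 -0.1666  0.1055]
jig [ 0.4427 -0.0802  0.1   ] [ 0.4406 -0.0734  0.0548]
salt [ 0.4583 -0.3233  0.08  ] [ 0.4582 -0.33    0.0666]
```

View pics/w4c.png

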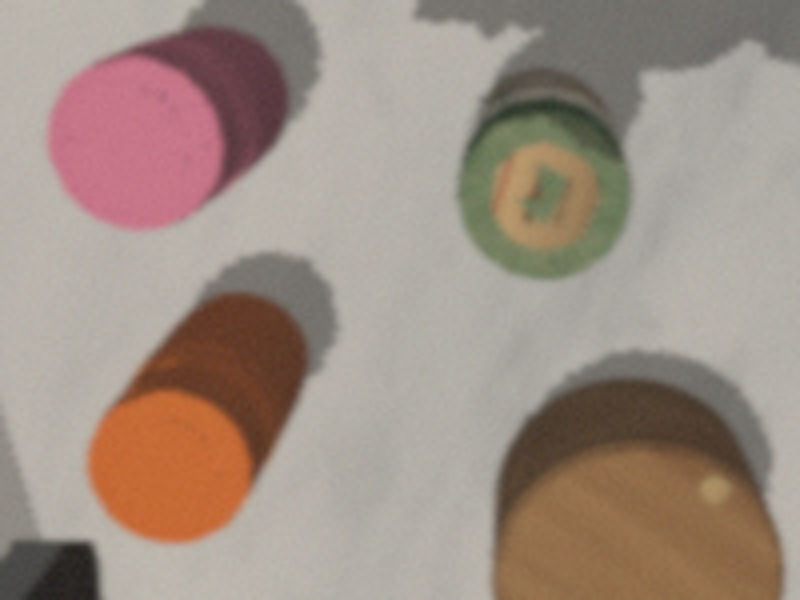

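```bash
python3 -m jog '{"delta_pos":[[0.16,0.04,-0.3],[0,0,-0.8],[0,0,-0.9],[0,0,-0.9],[0,0,-0.9],[0,0,-0.6],[0,0,-0.4],[0,0,-0.15],[0,0,0],[0,0,0]],"turn":[[0,0,0],[0,0,0],[0,0,0],[0,0,0],[0,0,0],[0,0,0],[0,0,0],[0,0,0],[0,0,0],[0,0,0]],"hand":[0.8,0.8,0.8,0.8,0.8,0.8,0.8,0.8,-1,-1]}' 35;  python3 - <<'E'
from h import *
o=bot.get_obs();print(o['ee_pos'],o['tcp_rot'],o['opening'],o['wrist_force'])
snap('wrist','wrist5');
E
```

```text
time: 7.5
ee_pos: [0.4547, -0.1993, 0.0702]
tcp_rot: [179.9, 0.0, 79.3]
wrist_force: [-3.0, 0.2, 1.9]
opening: 0.0493
[ 0.45468244 -0.19928283  0.07024485] [1.79902309e+02 2.20122151e-02 7.92570342e+01] 0.04927252927697988 [-3.04782882  0.2339926   1.90809221]
```

View pics/wrist5.png

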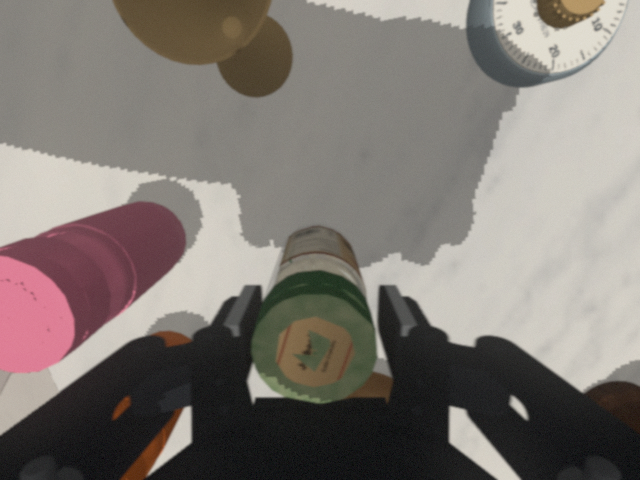

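```bash
python3 -m jog '{"delta_pos":[[0,0,0],[0,0,0],[0,0,0],[0,0,0.3],[0,0,0.6],[0,0,0.8],[0,0,0.8],[0,0,0.8],[0,0,0.7],[0,0,0.3]],"turn":[[0,0,0],[0,0,0],[0,0,0],[0,0,0],[0,0,0],[0,0,0],[0,0,0],[0,0,0],[0,0,0],[0,0,0]],"hand":[-1,-1,-1,-1,-1,-1,-1,-1,-1,-1]}' 35; python3 -m jog '{"delta_pos":[[0,0.3,0.1],[0,0.6,0.3],[0,0.8,0.2],[0,0.8,0],[0,0.8,0],[0,0.7,0],[0,0.6,0],[0,0.4,0],[0,0.2,0],[0,0,0]],"turn":[[0,0,0],[0,0,0],[0,0,0],[0,0,0],[0,0,-0.1],[0,0,-0.17],[0,0,0],[0,0,0],[0,0,0],[0,0,0]],"hand":[-1,-1,-1,-1,-1,-1,-1,-1,-1,-1]}';  python3 - <<'E'
from h import *
o=bot.get_obs();print(o['ee_pos'],o['tcp_rot'],o['opening'],o['wrist_force'])
snap('wrist','wrist6');snap('top','top6')
E
```

```text
time: 8.55
ee_pos: [0.4544, -0.1997, 0.2887]
tcp_rot: [179.7, 0.1, 79.2]
wrist_force: [0.1, 0.0, -1.5]
opening: 0.0444
time: 9.55
ee_pos: [0.4536, 0.0616, 0.3137]
tcp_rot: [-180.0, 0.0, 77.2]
wrist_force: [0.2, -0.7, -1.3]
opening: 0.0443
[0.45362477 0.0615505  0.31372063] [-1.79981222e+02  4.64243818e-03  7.71533920e+01] 0.04429386634486617 [ 0.23067272 -0.68293835 -1.28257094]
```

View pics/wrist6.png

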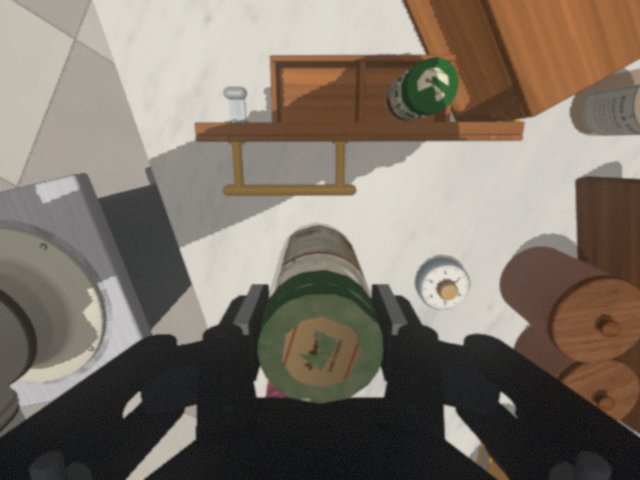

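View pics/top6.png

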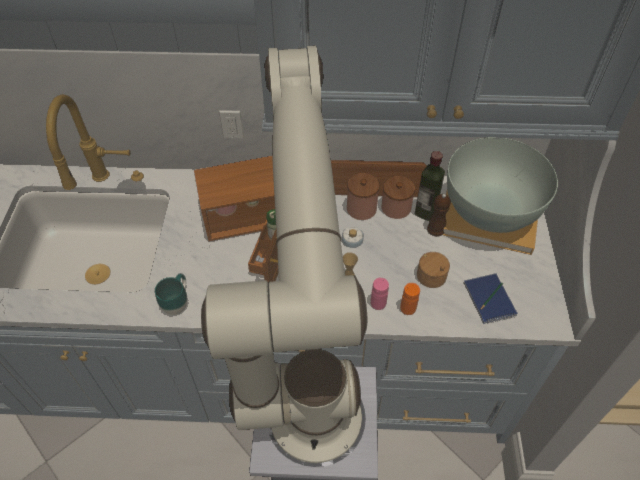

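```bash
python3 - <<'E'
from h import *
np.set_printoptions(precision=4,suppress=True)
c=load('wrist6');a=c['frame'][40:210,190:460,::-1];cv2.imwrite('pics/w6c.png',cv2.resize(a,None,fx=2.95,fy=2.95,interpolation=cv2.INTER_CUBIC))
a=w(c,225,189,.142);b=w(c,355,189,.142);m=(a+b)/2
th=np.arctan2(-(a-b)[0],(a-b)[1]);print('bar',m,np.linalg.norm(a-b),np.degrees(th))
e=w(c,196,131,.161)-w(c,523,130,.161);print('door top',np.linalg.norm(e),np.degrees(np.arctan2(-e[0],e[1])))
th=np.radians(77)
x=np.array([np.cos(th),np.sin(th)]);y=np.array([-x[1],x[0]])
print('bay from handle',m[:2]+(.058+.031)*x-.025*y)
print('bay from hinge',np.array([.635,.105])+.031*x+.17*y)
print('rim',[w(c,u,v,.064) for u,v in((277,62),(357,62))], 'depths',w(c,300,58),w(c,320,90))
q=[w(c,u,62,.064) for u in(277,357)];mm=(q[0]+q[1])/2;print('bay from rim',mm[:2]-.032*x,np.linalg.norm(q[0]-q[1]))
E
```

```text
bar [0.4343 0.0948 0.142 ] 0.1166829665123894 77.1171599172702
door top 0.26375641273331973 77.2806851116398
bay from handle [0.4787 0.1759]
bay from hinge [0.4763 0.1734]
rim [array([0.4443, 0.2147, 0.064 ]), array([0.5239, 0.1965, 0.064 ])] depths [0.4681 0.2132 0.0635] [0.4822 0.1838 0.0274]
bay from rim [0.4769 0.1744] 0.0816102600094792
```

View pics/w6c.png

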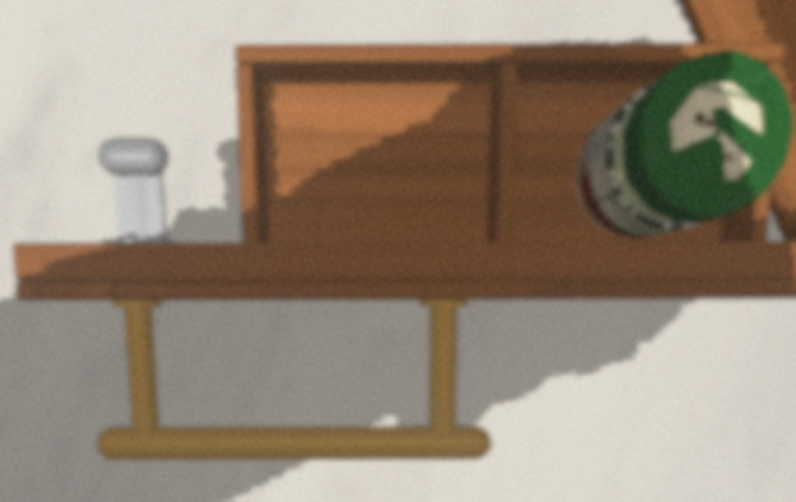

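```bash
python3 -m jog '{"delta_pos":[[0.1,0.3,0],[0.1,0.6,0],[0.14,0.7,0],[0.1,0.5,0],[0.04,0.2,0],[0,0,-0.4],[0,0,-0.8],[0,0,-0.8],[0,0,-0.7],[0,0,-0.3]],"turn":[[0,0,0],[0,0,0],[0,0,0],[0,0,0],[0,0,0],[0,0,0],[0,0,0],[0,0,0],[0,0,0],[0,0,0]],"hand":[-1,-1,-1,-1,-1,-1,-1,-1,-1,-1]}'; python3 - <<'E'
from h import *
snap('wrist','wrist7');snap('top','top7');snap('side','side7')
o=bot.get_obs();print(o['ee_pos'],o['tcp_rot'],o['opening'],o['wrist_force'])
a=cv2.imread('pics/side7.png')[140:290,200:400];cv2.imwrite('pics/side7c.png',cv2.resize(a,None,fx=4,fy=4,interpolation=cv2.INTER_CUBIC))
E
```

```text
time: 10.65
ee_pos: [0.4768, 0.1736, 0.1603]
tcp_rot: [-179.8, 0.2, 77.0]
wrist_force: [0.3, -0.1, -1.1]
opening: 0.0443
[0.47768068 0.17422633 0.16339659] [-1.79930703e+02  6.08399205e-02  7.69633662e+01] 0.044691610211005824 [-0.04781222 -0.20498077  0.40681748]
```

View pics/wrist7.png

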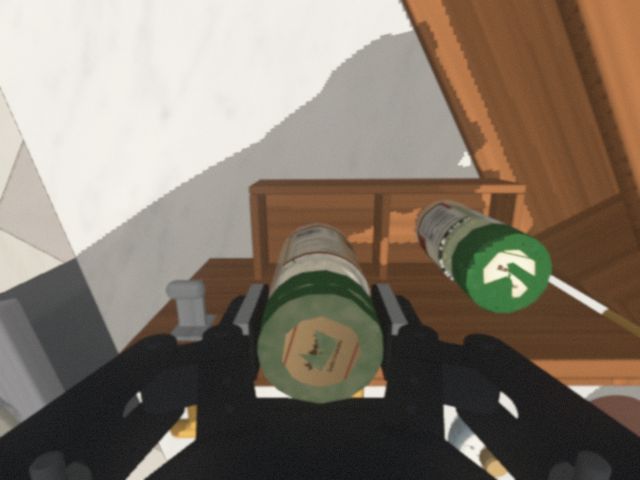

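View pics/side7c.png

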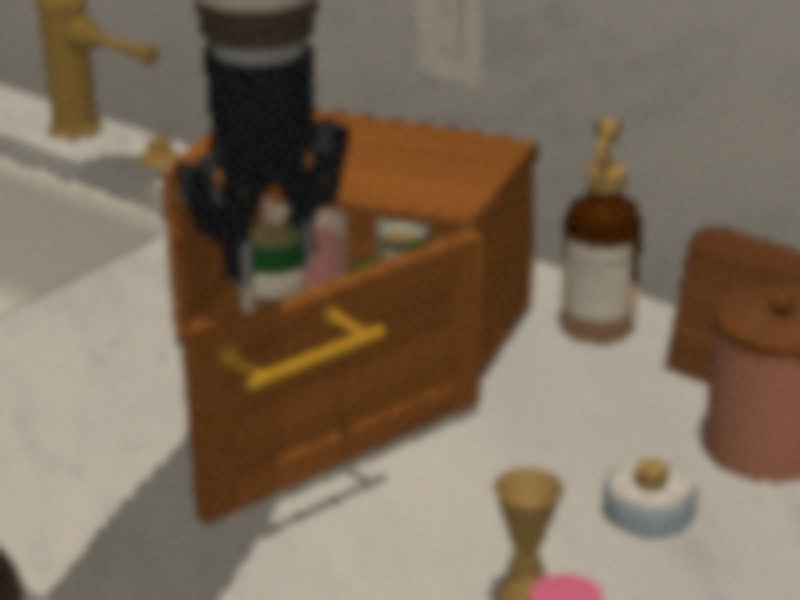

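```bash
python3 -m jog '{"delta_pos":[[0,0.04,-0.2],[0,0,-0.35],[0,0,-0.35],[0,0,-0.25],[0,0,-0.15],[0,0,-0.05],[0,0,0],[0,0,0],[0,0,0],[0,0,0]],"turn":[[0,0,0],[0,0,0],[0,0,0],[0,0,0],[0,0,0],[0,0,0],[0,0,0],[0,0,0],[0,0,0],[0,0,0]],"hand":[-1,-1,-1,-1,-1,-1,-1,-1,-1,-1]}'; python3 - <<'E'
from h import *
snap('wrist','wrist8')
o=bot.get_obs();print(o['ee_pos'],o['tcp_rot'],o['opening'],o['wrist_force'])
E
```

```text
time: 11.8
ee_pos: [0.4782, 0.1775, 0.0966]
tcp_rot: [180.0, -0.0, 77.0]
wrist_force: [0.2, -0.1, 0.4]
opening: 0.044
[0.47822429 0.17756809 0.09662157] [ 1.79969121e+02 -1.71803814e-02  7.70406124e+01] 0.044160233662361284 [-0.48926023  0.37206179  0.62444204]
```

View pics/wrist8.png

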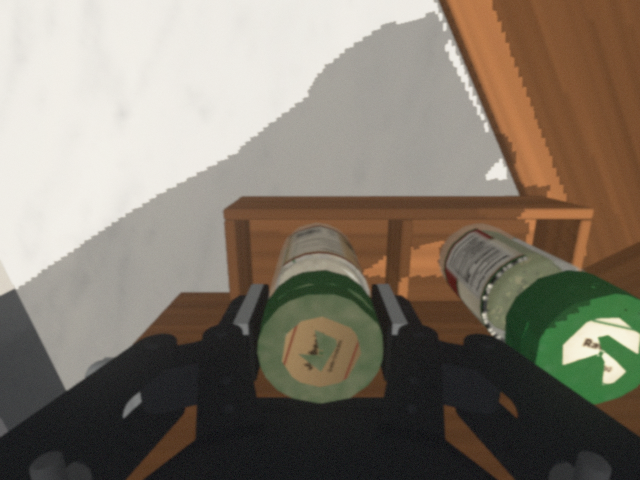

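```bash
python3 -m jog '{"delta_pos":[[0,0,0],[0,0,0],[0,0,0],[0,0,0],[0,0,0.2],[0,0,0.3],[0,0,0.4],[0,0,0.6],[0,0,0.8],[0,0,0.8]],"turn":[[0,0,0],[0,0,0],[0,0,0],[0,0,0],[0,0,0],[0,0,0],[0,0,0],[0,0,0],[0,0,0],[0,0,0]],"hand":[0.35,0.35,0.35,0.35,0.35,0.35,0.35,0.35,0.35,0.35]}';python3 -m jog '{"delta_pos":[[-0.2,-0.6,0.5],[-0.2,-0.6,0],[-0.2,-0.6,0],[-0.2,-0.5,0],[-0.2,-0.3,0],[0,0,0],[0,0,0],[0,0,0],[0,0,0],[0,0,0]],"turn":[[0,0,0],[0,0,0],[0,0,0],[0,0,0],[0,0,0],[0,0,0],[0,0,0],[0,0,0],[0,0,0],[0,0,0]],"hand":[-1,-1,-1,-1,-1,-1,-1,-1,-1,-1]}'; python3 - <<'E'
from h import *
snap('wrist','wrist9')
o=bot.get_obs();print(o['ee_pos'],o['tcp_rot'],o['opening'],o['wrist_force'])
E
```

```text
time: 12.85
ee_pos: [0.4777, 0.1774, 0.2541]
tcp_rot: [180.0, -0.0, 77.0]
wrist_force: [0.3, 1.4, 0.0]
opening: 0.0581
time: 13.85
ee_pos: [0.4282, 0.048, 0.2761]
tcp_rot: [-180.0, 0.0, 77.1]
wrist_force: [-0.7, -0.1, -0.6]
opening: -0.0001
[0.4281364  0.04792206 0.27615003] [-1.79976472e+02  5.87760869e-03  7.70848684e+01] -4.277166375530911e-05 [-0.37870205 -0.95050004 -0.09880746]
```

View pics/wrist9.png

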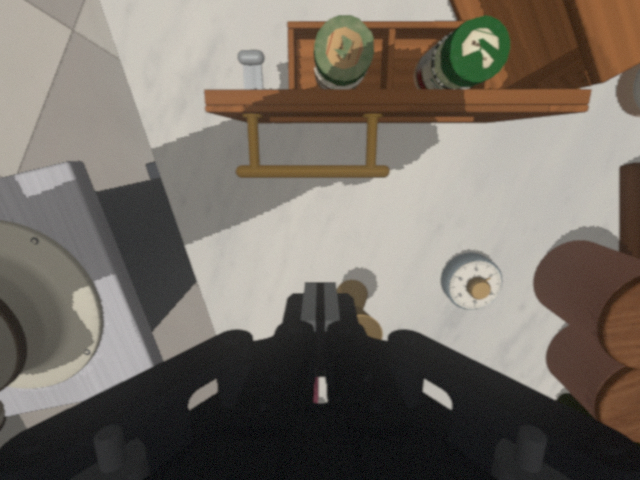

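```bash
python3 - <<'E'
from h import *
np.set_printoptions(precision=4,suppress=True)
c=load('wrist9')
a=w(c,237,171,.142);b=w(c,388,171,.142);m=(a+b)/2;e=a-b
th=np.arctan2(-e[0],e[1]);print('bar',m,np.degrees(th))
x=np.array([np.cos(th),np.sin(th)]);y=np.array([-x[1],x[0]])
bay=m[:2]+.089*x-.025*y
for n,u,v in(('jar',344,48),('rack',480,48)):
  p=w(c,u,v,.132);d=p[:2]-bay;print(n,p,w(c,u,v),d@x,d@y)
E
```

```text
bar [0.4336 0.095  0.142 ] 77.05245623724775
jar [0.4764 0.1761 0.132 ] [0.4764 0.176  0.1325] -0.00041332358693688874 0.0014395557225235463
rack [0.5743 0.1536 0.132 ] [0.5742 0.1536 0.1322] -0.0004302461241156554 -0.09893413382171239
```

```bash
python3 -m jog '{"delta_pos":[[0,0,0],[0,0,0],[0,0,0],[0,0,0],[0.02,0.1,0],[0.02,0.2,0],[0.02,0.2,0],[0.02,0.2,0],[0.02,0.14,0],[0.02,0.1,0]],"turn":[[0,0,0.7],[0,0,1],[0,0,1],[0,0,1],[0,0,1],[0,0,1],[0,0,1],[0,0,1],[0,0,1],[0,0,1]],"hand":[-0.23,-0.23,-0.23,-0.23,-0.23,-0.23,-0.23,-0.23,-0.23,-0.23]}';python3 -m jog '{"delta_pos":[[0,0,0],[0,0,0],[0,0,0],[0,0,0],[0,0,-0.3],[0,0,-0.3],[0,0,-0.2],[0,0,0],[0,0,0],[0,0,0]],"turn":[[0,0,0.9],[0,0,0.65],[0,0,0],[0,0,0],[0,0,0],[0,0,0],[0,0,0],[0,0,0],[0,0,0],[0,0,0]],"hand":[-0.23,-0.23,-0.23,-0.23,-0.23,-0.23,-0.23,-0.23,-0.23,-0.23]}'; python3 - <<'E'
from h import *
snap('wrist','wrist10')
o=bot.get_obs();print(o['ee_pos'],o['tcp_rot'],o['opening'],o['wrist_force'],o['q'])
E
```

```text
time: 14.9
ee_pos: [0.4341, 0.0952, 0.2761]
tcp_rot: [-180.0, -0.0, 155.0]
wrist_force: [-0.6, 0.2, 0.0]
opening: 0.0331
time: 15.9
ee_pos: [0.4342, 0.0945, 0.2371]
tcp_rot: [180.0, 0.1, 167.0]
wrist_force: [-0.4, -0.0, 0.4]
opening: 0.033
[0.43423851 0.09454832 0.23702052] [1.79973155e+02 5.22880158e-02 1.67019382e+02] 0.032794759021946875 [ 0.29114184 -0.55138984  0.30515311] [ 1.22822419e+01 -9.30487732e+00 -3.12400944e+00  9.61221239e+01
  1.96274132e-03  2.52628485e+01]
```

View pics/wrist10.png

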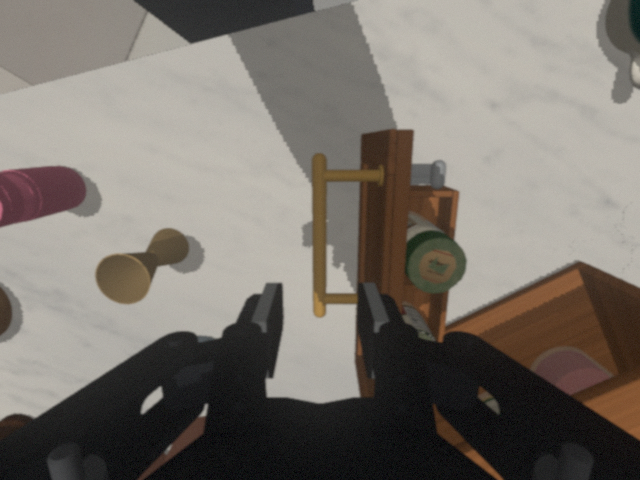

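```bash
python3 -m jog '{"delta_pos":[[0,0,-0.3],[0,0,-0.5],[0,0,-0.5],[0,0,-0.5],[0,0,-0.38],[0,0,0],[0,0,0],[0,0,0],[0,0,0],[0,0,0]],"turn":[[0,0,0],[0,0,0],[0,0,0],[0,0,0],[0,0,0],[0,0,0],[0,0,0],[0,0,0],[0,0,0],[0,0,0]],"hand":[-0.23,-0.23,-0.23,-0.23,-0.23,-0.23,-1,-1,-1,-1]}' 50; python3 - <<'E'
from h import *
o=bot.get_obs();print(o['ee_pos'],o['tcp_rot'],o['opening'],o['wrist_force'])
f=lambda p:(lambda t:np.array([-.058*np.cos(t)-.195*np.sin(t),-.058*np.sin(t)+.195*np.cos(t)]))(np.radians(16.2+p))
P=[60.8,60,58.5,56,53,50,47,44,41,38,35,32,29,26,23,20,17,14,11,8.5,6.5,5,3.5,2,1,0]
for a,b in zip(P,P[1:]):print(a,b,np.round((f(b)-f(a))/.05,3),(b-a)/8)
E
```

```text
time: 16.95
ee_pos: [0.4346, 0.0946, 0.1288]
tcp_rot: [179.9, 0.1, 167.0]
wrist_force: [-3.2, -0.7, 6.8]
opening: 0.0078
[0.43458563 0.09464269 0.12880044] [1.79946314e+02 1.08614104e-01 1.67038207e+02] 0.007832654343042594 [-3.17592676 -0.71427764  6.84295932]
60.8 60 [-0.003  0.057] -0.09999999999999964
60 58.5 [-0.004  0.106] -0.1875
58.5 56 [-0.     0.178] -0.3125
56 53 [0.01  0.213] -0.375
53 50 [0.021 0.212] -0.375
50 47 [0.032 0.211] -0.375
47 44 [0.043 0.209] -0.375
44 41 [0.054 0.206] -0.375
41 38 [0.065 0.203] -0.375
38 35 [0.075 0.199] -0.375
35 32 [0.086 0.195] -0.375
32 29 [0.096 0.19 ] -0.375
29 26 [0.106 0.185] -0.375
26 23 [0.115 0.179] -0.375
23 20 [0.124 0.173] -0.375
20 17 [0.133 0.166] -0.375
17 14 [0.142 0.159] -0.375
14 11 [0.15  0.151] -0.375
11 8.5 [0.131 0.12 ] -0.3125
8.5 6.5 [0.108 0.092] -0.25
6.5 5 [0.083 0.066] -0.1875
5 3.5 [0.085 0.064] -0.1875
3.5 2 [0.087 0.062] -0.1875
2 1 [0.059 0.04 ] -0.125
1 0 [0.059 0.039] -0.125
```

```bash
python3 -m jog '{"delta_pos":[[0,0.06,0],[0,0.105,0],[0,0.18,0],[0.01,0.213,0],[0.02,0.212,0],[0.03,0.211,0],[0.045,0.209,0],[0.055,0.206,0],[0.065,0.203,0],[0.075,0.2,0]],"turn":[[0,0,-0.1],[0,0,-0.19],[0,0,-0.31],[0,0,-0.375],[0,0,-0.375],[0,0,-0.375],[0,0,-0.375],[0,0,-0.375],[0,0,-0.375],[0,0,-0.375]],"hand":[-1,-1,-1,-1,-1,-1,-1,-1,-1,-1]}'; python3 -m jog '{"delta_pos":[[0.085,0.195,0],[0.095,0.19,0],[0.105,0.185,0],[0.115,0.18,0],[0.125,0.173,0],[0.133,0.166,0],[0.142,0.16,0],[0.15,0.15,0],[0.13,0.12,0],[0.11,0.09,0]],"turn":[[0,0,-0.375],[0,0,-0.375],[0,0,-0.375],[0,0,-0.375],[0,0,-0.375],[0,0,-0.375],[0,0,-0.375],[0,0,-0.375],[0,0,-0.31],[0,0,-0.25]],"hand":[-1,-1,-1,-1,-1,-1,-1,-1,-1,-1]}'; python3 - <<'E'
from h import *
o=bot.get_obs();print(o['ee_pos'],o['tcp_rot'],o['opening'],o['wrist_force'],o['torque'])
snap('wrist','wrist11')
E
```

```text
time: 17.95
ee_pos: [0.4497, 0.1851, 0.1288]
tcp_rot: [179.9, 0.1, 141.1]
wrist_force: [-0.1, -0.2, 6.2]
opening: 0.0076
time: 18.95
ee_pos: [0.5099, 0.2651, 0.1288]
tcp_rot: [179.8, 0.1, 112.6]
wrist_force: [0.4, -3.1, 6.0]
opening: 0.008
[0.50991353 0.26510356 0.12880975] [1.79838879e+02 5.73051011e-02 1.12624514e+02] 0.007959651784776556 [ 0.37286887 -3.0530985   5.95263255] [-0.62636599 -0.23507123 -0.13739394]
```

View pics/wrist11.png

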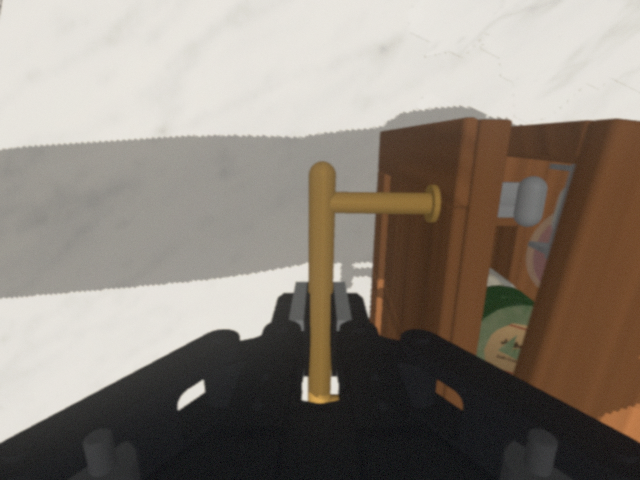

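```bash
python3 -m jog '{"delta_pos":[[0.083,0.066,0],[0.085,0.064,0],[0.087,0.062,0],[0.06,0.04,0],[0.06,0.04,0],[0.04,0.01,0],[0.03,0.01,0],[0,0,0],[0,0,0],[0,0,0]],"turn":[[0,0,-0.19],[0,0,-0.19],[0,0,-0.19],[0,0,-0.125],[0,0,-0.125],[0,0,0],[0,0,0],[0,0,0],[0,0,0],[0,0,0]],"hand":[-1,-1,-1,-1,-1,-1,-1,-1,-1,-1]}'; python3 - <<'E'
from h import *
o=bot.get_obs();print(o['ee_pos'],o['tcp_rot'],o['opening'],o['wrist_force'],o['torque'])
snap('wrist','wrist12')
E
```

```text
time: 20.0
ee_pos: [0.5253, 0.2762, 0.1286]
tcp_rot: [-179.3, 0.2, 106.2]
wrist_force: [-33.1, -20.8, 24.3]
opening: 0.0079
[0.52526422 0.27618345 0.12859511] [-1.79341123e+02  1.74657922e-01  1.06196440e+02] 0.0078960436594462 [-33.05288435 -20.81876854  24.28387289] [-4.13377185  6.78237951  0.11926477]
```

View pics/wrist12.png

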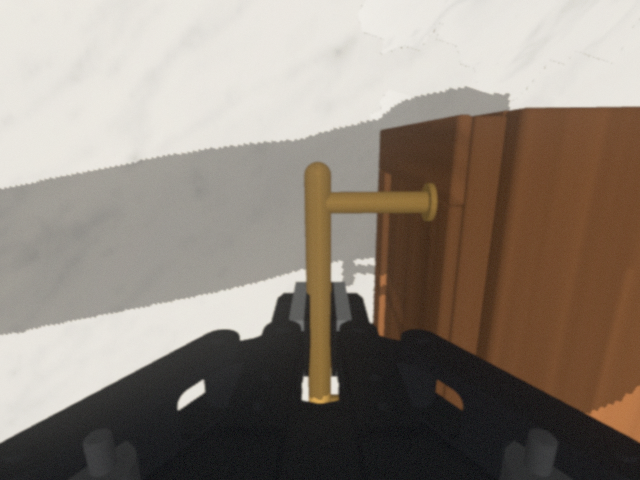

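```bash
python3 -m jog '{"delta_pos":[[-0.03,-0.02,0],[-0.02,-0.01,0],[0,0,0],[0,0,0],[0,0,0],[0,0,0],[0,0,0.2],[0,0,0.4],[0,0,0.6],[0,0,0.8]],"turn":[[0,0,0],[0,0,0],[0,0,0],[0,0,0],[0,0,0],[0,0,0],[0,0,0],[0,0,0],[0,0,0],[0,0,0]],"hand":[-1,-1,-0.23,-0.23,-0.23,-0.23,-0.23,-0.23,-0.23,-0.23]}'; python3 -m jog '{"delta_pos":[[-0.2,0,0.6],[-0.4,0,0.4],[-0.5,0,0],[-0.5,0,0],[-0.4,0,0],[0,0,0],[0,0,0],[0,0,0],[0,0,0],[0,0,0]],"turn":[[0,0,0],[0,0,0],[0,0,0],[0,0,0],[0,0,0],[0,0,0],[0,0,0],[0,0,0],[0,0,0],[0,0,0]],"hand":[-0.23,-0.23,-0.23,-0.23,-0.23,-0.23,-0.23,-0.23,-0.23,-0.23]}'; python3 - <<'E'
from h import *
np.set_printoptions(precision=4,suppress=True)
o=bot.get_obs();print(o['ee_pos'],o['tcp_rot'],o['opening'],o['wrist_force'],o['torque'])
snap('wrist','wrist13');snap('top','top13');snap('side','side13')
a=cv2.imread('pics/side13.png')[140:260,210:360];cv2.imwrite('pics/side13c.png',cv2.resize(a,None,fx=5,fy=5,interpolation=cv2.INTER_CUBIC))
E
```

```text
time: 21.05
ee_pos: [0.5277, 0.2777, 0.2276]
tcp_rot: [-179.9, 0.0, 106.2]
wrist_force: [-0.2, 0.6, 0.1]
opening: 0.0329
time: 22.05
ee_pos: [0.4287, 0.2779, 0.277]
tcp_rot: [-180.0, 0.0, 106.2]
wrist_force: [-0.4, -0.2, -0.7]
opening: 0.0329
[0.4287 0.2779 0.277 ] [-179.9684    0.0126  106.1717] 0.0328941886238226 [-0.4335 -0.2471 -0.695 ] [-0.0172 -0.0221 -0.025 ]
```

View pics/wrist13.png

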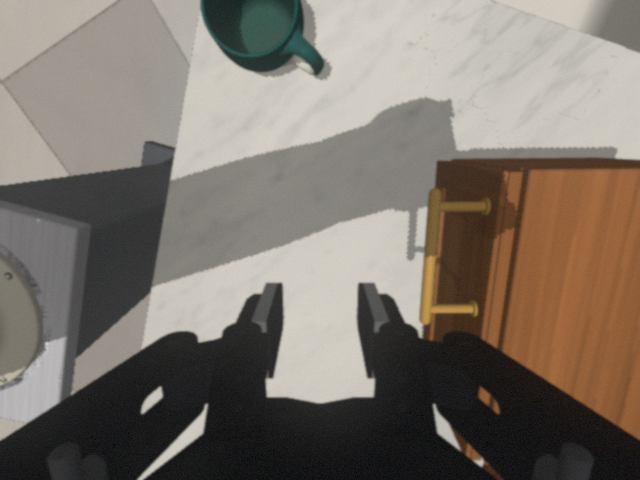

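View pics/top13.png

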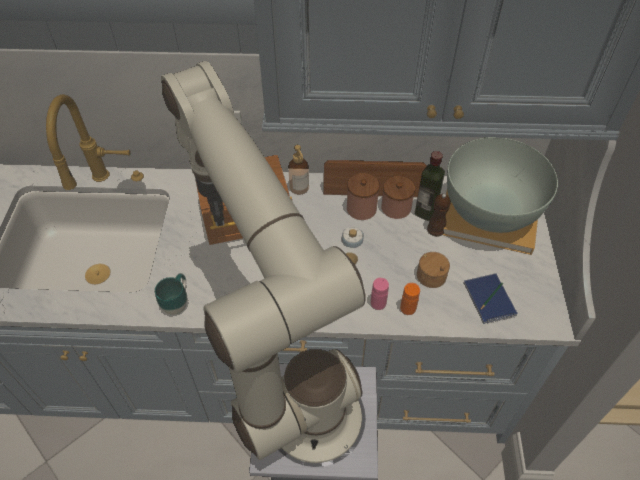

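View pics/side13c.png

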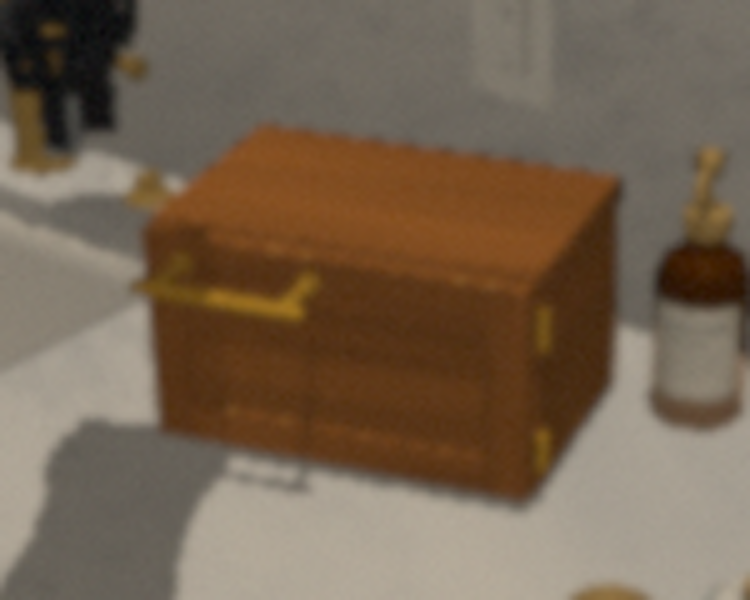

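```bash
python3 - <<'E'
from h import *
np.set_printoptions(precision=4,suppress=True)
c=load('wrist13')
a=c['frame'][150:350,380:580,::-1];cv2.imwrite('pics/w13c.png',cv2.resize(a,(600,600),interpolation=cv2.INTER_CUBIC))
a=w(c,436,190,.142);b=w(c,427,322,.142);e=a-b;print((a+b)/2,np.linalg.norm(e),np.degrees(np.arctan2(-e[0],e[1])))
s=load('side13')
def A(c,p,q,z):
    e=w(c,*p,z)-w(c,*q,z);return np.degrees(np.arctan2(-e[0],e[1])),w(c,*p,z),w(c,*q,z)
print(A(s,(210+137/5,140+287/5),(210+304/5,140+313/5),.142))
E
```

```text
[0.5266 0.2787 0.142 ] 0.1164986384999426 17.37886793743344
(np.float64(18.33295287073153), array([0.5045, 0.3233, 0.142 ]), array([0.5403, 0.2152, 0.142 ]))
```

View pics/w13c.png

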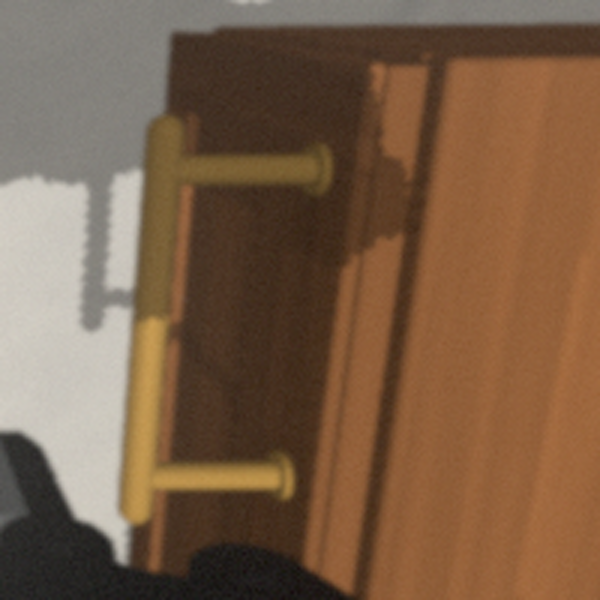

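```bash
python3 -m jog '{"delta_pos":[[0.2,0,-0.1],[0.4,-0.1,0],[0.5,-0.1,0],[0.4,0,0],[0.24,0,0],[0,0,0],[0,0,0],[0,0,0],[0,0,0],[0,0,0]],"turn":[[0,0,-0.08],[0,0,0],[0,0,0],[0,0,0],[0,0,0],[0,0,0],[0,0,0],[0,0,0],[0,0,0],[0,0,0]],"hand":[-0.23,-0.23,-0.23,-0.23,-0.23,-0.23,-0.23,-0.23,-0.23,-0.23]}'; python3 - <<'E'
from h import *
np.set_printoptions(precision=4,suppress=True)
snap('wrist','wrist14');a=load('wrist1');b=load('wrist14');print(a['ee'],a['rot'],b['ee'],b['rot'])
im=[cv2.resize(c['frame'][110:310,300:430,::-1],None,fx=2.9,fy=2.9,interpolation=cv2.INTER_CUBIC) for c in(a,b)]
cv2.imwrite('pics/cmp.png',np.hstack(im))
E
```

```text
time: 23.2
ee_pos: [0.5149, 0.2681, 0.2726]
tcp_rot: [180.0, -0.0, 105.6]
wrist_force: [-0.2, -0.2, -0.2]
opening: 0.0326
[0.5153 0.2674 0.2711] [-179.9857    0.0064  105.6375] [0.5149 0.2681 0.2726] [179.9694  -0.0067 105.5806]
```

View pics/cmp.png

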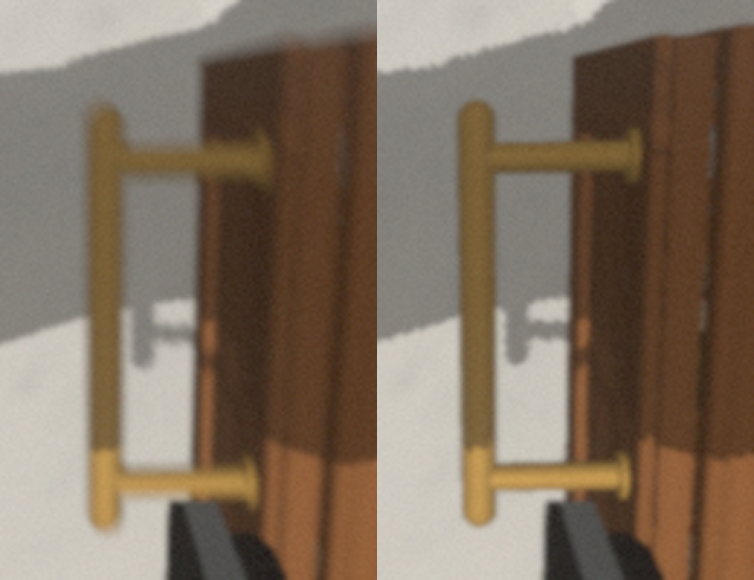

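```bash
python3 -c "
from workcell import bot,ticket
o=bot.get_obs();print(o['wrist_force'],o['time']);print(ticket.job_done())"
```

```text
[-0.50852002 -0.75965293  0.0768641 ] 23.25
the job is handed in; nothing more can be done
None
```

I pulled the door open to about 61° and stood the green-capped spice jar in the empty bay. I then pushed the door shut through its catch and handed the job in at 23.25 s.

**Jar placement:** with the door open, the jar measured within 2 mm of the bay centre and its cap was at the right height. The rack jar was also at the right height, about 7 mm off its bay centre. Late in the closing swing (about 6° still to go), the spice jar's cap was still in view and looked upright.

**Door shut:** the door was pressed home with about 39 N. A wrist picture from the same viewpoint as before opening showed the bar the same distance from the cupboard, to about 1 mm.

**Less certain:** two rougher angle readings of the bar came out 1–2° off the shut angle. I put that down to pixel-reading noise, because the bar's position had barely changed.

**Clearance:** nothing was touching the robot when I handed in. In the last overhead view the timer, salt box, mug and coloured jars stood where they began. The jigger was partly hidden by the arm, but nothing came near it. The jars cannot be seen behind the closed door, so I did not check them after the catch snapped.

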